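# Select a wheel speed at the lapping machine's gear gate

## Robot

A 6-joint arm with a two-finger parallel gripper is mounted at the origin on the work surface. World frame = base frame: x ahead of the robot, y to its left, z up, the work surface at z = 0. Lengths are in m, angles in rad, forces in N, time in s.
With the tool pointing down it reaches from about 0.375 to 0.975 m from the base axis. Payload 3.8 kg.
Tool frame: the origin (TCP) lies at the very end of the fingers, on their centre line; the grasp point (between the pads) lies 19 mm behind it (bot.pinch_z is the distance from the TCP to the grasp point, in m); x points along the fingers, y is the direction in which the jaws open and shut, and the axes are right-handed (so a half turn about x gives the same grasp; the last joint's range is limited). The gripper opens to 85 mm and grips with 20 to 120 N. Pads are 22 mm wide; open, the fingers measure 114 mm over their backs; the gripper's body (76 mm by 85 mm) begins 54 mm behind the grasp point. The pads swing forward as they close: fully open they stand 13 mm farther back than shut.
Start: joints at [-1.141, 0.264, 1.604, -0, 1.274, -0.037], TCP at [0.304, -0.603, 0.231] pointing down, gripper open.
Joint ranges: [-2.63, 2.63], [-0.94, 2.18], [0.31, 2.57], [-1.31, 4.45], [0, 2.66], [-2.55, 2.55]. Speed limits (rad/s): [2.57, 2.57, 3.14, 3.14, 3.14, 3.14].

## Interface

Orientations are given as a rotation vector (axis times angle).
In Python, from workcell import monitor, imaging, finish_job, bot gives the robot as it stands.
- The arm moves only by the tool jog_arm, never from a script. Its argument "rows" is a list of rows, each a list of 7 numbers: the shift along the tool's x, y, z in m, then the turn, a rotation vector about the tool's x, y, z in rad, then the opening in per cent of the stroke, from 0 (shut) to 100 (fully open). A call has 1 to 20 rows; each row is the pose to reach, as a shift and turn from the pose measured when the call began, along the tool's axes at that moment; what a row does not reach only later rows make up. A row lasts 1/10 s, in which the tool goes at most 50 mm and 8.59 degrees, less where a joint would pass 70% of its speed; a pose out of reach is approached as far as the arm can. A call with a gripper value outside its range is refused whole. The fingers move at their own pace and stop on an object; "force" is the grip in N (left out, the last holds). Time passes only in rows, so rows that repeat a pose let the fingers close. It gives the time, the measured TCP pose, the force and the opening at its end, in the units of the state.
- monitor.read_state(): the state, without advancing time (a new reading comes with each control period).
- imaging.read_camera(name): name is "side" or "top"; returns the picture (420x560x3 uint8, blue, green, red); there is no depth.
- imaging.camera_params(name): a dict with "fx", "fy", "cx", "cy" (pixels), "k1" (the pictures are not rectified: a ray, as slopes to the right and down, at radius r is drawn at 1 + k1 r^2 times it, then the intrinsics apply), "T" (4x4, takes a point from camera to world coordinates). Camera axes: x right, y down, z forward; pixel columns grow to the right and rows downward; lengths in m; the calibration is good to about 2 mm. A picture is of the moment at which its call begins. camera_params takes no time and is no camera call.
- finish_job(): hands the job in, once; it reports no verdict.
The state is a dict: "time": time; "q": joint angles; "joint_vel": joint speeds; "joint_torque": joint torques, N m; "tool_pos": TCP position; "tcp_rot": TCP orientation; "wrist_force": force on the tool from outside, world axes, zero at the start; "torque": the same for the moment, N m; "width": opening from 0.0 (shut) to 1.0 (fully open).
Only numpy, scipy, OpenCV 4.12 (cv2) and the standard library are available. Lean on these libraries where they do the work, as an engineer would, in place of code of your own. Each camera call takes 0.05 s, during which the arm holds its last target. There are 200 camera calls.

## Task

Set the lapping machine to its green speed: push the gear lever with its black knob along the slots of the gate until it is fully home in the slot that lies between the two green marks, without putting it into any other coloured slot on the way. Only push it, with the fingertips or the outside of the fingers, never with the knob between the fingers, and leave all the samples, bottles and tools standing around where they are. Finish with the hand off the lever.

Things in the scene. Friction and masses are not known exactly. Their poses are not given: they have to be found in the camera images.
- machine: grey bench lapping machine, fixed. Origin on the bench under the gear gate's centre; x to its back (away from the robot), y left, z up; turned up to 0.25 rad. Housing x -110 to 200, y -155 to 400 mm, deck 135 mm high. Bowl left of the gate: centre x 45, y 240, radius 142, rim 187 mm high. Tap 290 mm high at x 178, y 375, its spout over the bowl
- gate_centre (a point): centre of the gear gate's top face, 142 mm above the bench: steel plate 104 (x) by 128 mm (y), slots 14 mm wide: a cross channel along the machine's y at x = 0 joins three legs along x at y = -34, 0, +34 mm. Home at each leg's end is at x = +26 or -26 mm. Rounded corners. The slot walls stop the shank: it changes leg only along the channel
- lever_knob (a point): centre of the lever's black ball knob, 34 mm diameter, 185 mm from the lever's pivot (40 mm above the bench, below the gate's centre): 225 mm above the bench when upright, about 210 mm in a corner slot. Pushed at the knob with 4 to 6 N against friction, it stays wherever it is left: no spring, no detent. Steel shank below, 9 mm diameter
- lever_shank (a point): point on the axis of the lever's shank, 109 mm from the pivot: level with the gate plate when the lever is home in a corner slot; seen from above it then lies within about 2 mm of the midpoint of that slot's marks
- gear_cross (a joint): sideways swing of the lever (rad): 0 in the middle leg, +0.328 in the left leg (machine's +y), -0.328 in the right leg. Knob from the pivot, in machine axes: x = 185 mm * sin(travel), y = 185 mm * sin(cross) * cos(travel), z = 185 mm * cos(cross) * cos(travel)
- gear_travel (a joint): to-and-fro swing of the lever (rad): 0 in the cross channel, positive away from the robot (machine's +x); home is 0.241 either way in the outer legs, 0.254 in the middle leg. The lever starts somewhere in the middle leg
- mark_green: green marks: two flat green inlays, 26 x 13 mm, one on each side of the end of one corner slot of the gate (which corner differs from run to run). Origin midway between them on the plate's top face: where the shank's axis passes when the lever is fully home in that slot. Axes as the machine's
- mark_yellow: yellow marks: two flat yellow inlays, 26 x 13 mm, one on each side of the end of one corner slot of the gate (which corner differs from run to run). Origin midway between them on the plate's top face: where the shank's axis passes when the lever is fully home in that slot. Axes as the machine's
- mark_blue: blue marks: two flat blue inlays, 26 x 13 mm, one on each side of the end of one corner slot of the gate (which corner differs from run to run). Origin midway between them on the plate's top face: where the shank's axis passes when the lever is fully home in that slot. Axes as the machine's
- mark_red: red marks: two flat red inlays, 26 x 13 mm, one on each side of the end of one corner slot of the gate (which corner differs from run to run). Origin midway between them on the plate's top face: where the shank's axis passes when the lever is fully home in that slot. Axes as the machine's
- suspension: small white polishing-suspension bottle with blue label and cap, 42 mm diameter, 85 mm tall, standing on the machine's deck behind the gate; origin at the centre of its underside
- puck_a: black mounted specimen (resin disc with a metal face), 30 mm diameter, 19 mm tall, on the machine's deck behind the gate; origin at the centre of its underside
- puck_b: red mounted specimen, 30 mm diameter, 19 mm tall, on the machine's deck behind the gate; origin at the centre of its underside
- core_a: rusty sawn bar sample, 28 mm thick, 85 mm long, lying on the bench to the right; origin at the centre of its underside
- core_b: rusty sawn bar sample, 28 mm thick, 190 mm long, lying on the bench to the right; origin at the centre of its underside
- spanner: steel spanner lying on the bench to the right; origin on its underside
- jar: amber glass jar with a white cap, 64 mm diameter, 75 mm tall, on the bench to the left; origin at the centre of its underside
- wash_bottle: white wash bottle with a red cap, 68 mm diameter, 150 mm tall, on the bench to the left; origin at the centre of its underside

How it is judged:
By the outcome, as a careful person would: the job done as asked, in the order asked, and still so for the second after the job is handed in, with the robot touching nothing.
It also fails if it takes over 51 s, if anything falls off the work surface, if the arm or the gripper's body presses on something with over 40 N, if the wrist force passes 120 N, or if a joint passes its speed limit or range.

## Working session

There is one attempt and no reset: what is moved stays moved. The work goes in short steps, Python scripts to look and compute and a tool call to move; the robot and the scene stay as the last step left them, time stands still between calls to the robot, and variables do not carry over. Pictures are saved under pics/ and viewed, about 8 in all and at most 12, crops included, and the job is handed in when it is done.

Besides the shell and the picture viewer there is one more tool, called after "Call:" by a JSON object that holds its "method" and its "body", one argument or row to a line. jog_arm: Moves the arm, as the interface text tells. Its arguments: {"type":"object","properties":{"rows":{"type":"array","items":{"type":"array","items":{"type":"number"}}},"force":{"type":"number"}},"required":["rows"]}

```bash
mkdir -p pics; python3 - <<'E'
from workcell import monitor, imaging, bot
import cv2,numpy as np
np.set_printoptions(precision=4,suppress=True)
s=monitor.read_state();print(s['time'],s['tool_pos'],s['tcp_rot'],s['width'],bot.pinch_z)
for n in('side','top'):
    im=imaging.read_camera(n);cv2.imwrite(f'pics/{n}0.png',im);print(n,imaging.camera_params(n))
E
```

```text
0.0 [ 0.3034 -0.6021  0.2299] [ 1.962   0.4687 -1.9629] 0.9963419752124235 0.0187
side {'fx': 475.06470077507953, 'fy': 475.06470077507953, 'cx': 282.0035959938147, 'cy': 208.8191806941247, 'k1': -0.07395129822842811, 'T': array([[ 0.9123, -0.258 ,  0.318 ,  0.1233],
       [-0.4092, -0.5473,  0.73  , -1.0709],
       [-0.0143, -0.7962, -0.6049,  1.0398],
       [ 0.    ,  0.    ,  0.    ,  1.    ]])}
top {'fx': 511.7439509812259, 'fy': 511.7439509812259, 'cx': 276.43016988628494, 'cy': 201.09349550328838, 'k1': -0.1231046858174519, 'T': array([[ 0.004 , -0.9928,  0.1199,  0.3633],
       [-0.9999, -0.0055, -0.0118,  0.008 ],
       [ 0.0124, -0.1198, -0.9927,  2.0116],
       [ 0.    ,  0.    ,  0.    ,  1.    ]])}
```

View pics/top0.png

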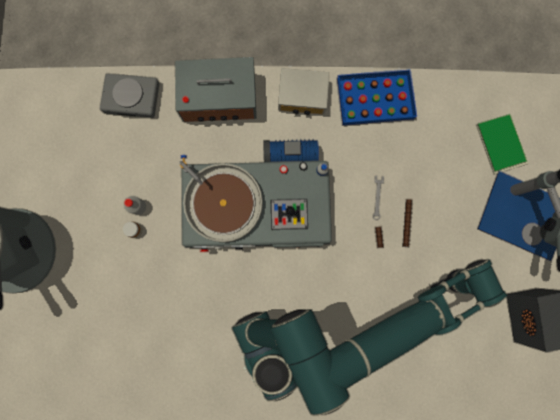

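View pics/side0.png

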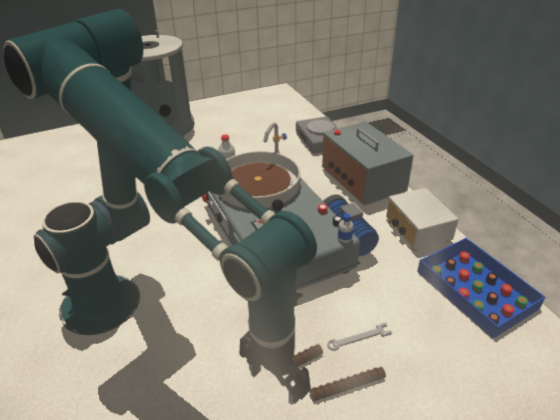

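```bash
python3 - <<'E'
import cv2,numpy as np
a=cv2.imread('pics/top0.png')[190:240,260:340];cv2.imwrite('pics/c1.png',cv2.resize(a,None,fx=10,fy=10,interpolation=cv2.INTER_CUBIC))
E
```

```text
(no output)
```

View pics/c1.png

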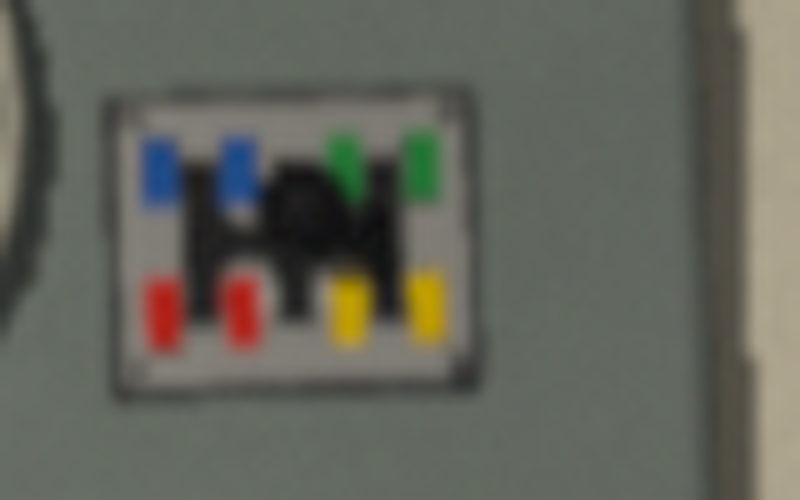

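```bash
cat > h.py <<'E'
import numpy as np,cv2
from scipy.spatial.transform import Rotation as R
from workcell import monitor, imaging
np.set_printoptions(precision=4,suppress=True)
def ray(n,uv):
    c=imaging.camera_params(n);d=(np.array(uv,float)-[c['cx'],c['cy']])/[c['fx'],c['fy']]
    s=d.copy()
    for _ in range(20): s=d/(1+c['k1']*(s@s))
    T=c['T'];return T[:3,3],T[:3,:3]@np.r_[s,1]
def at(n,uv,z):
    o,d=ray(n,uv);return o+d*(z-o[2])/d[2]
def proj(n,p):
    c=imaging.camera_params(n);q=np.linalg.inv(c['T'])@np.r_[p,1];s=q[:2]/q[2];s=s*(1+c['k1']*(s@s))
    return s*[c['fx'],c['fy']]+[c['cx'],c['cy']]
E
python3 - <<'E'
from h import *
cr=lambda u,v:(260+(u+.5)/10-.5,190+(v+.5)/10-.5)
P=[at('top',cr(*p),.142) for p in((199.5,172),(202,313.5),(389,311),(384,168))]
M=np.array([(26,34),(-26,34),(-26,-34),(26,-34)])/1e3
P=np.array(P)[:,:2];c=P.mean(0);H=M.T@(P-c);a=np.arctan2(H[0,1]-H[1,0],H[0,0]+H[1,1])
A=np.array([[np.cos(a),-np.sin(a)],[np.sin(a),np.cos(a)]])
print(P,c,a);print((P-c)@A*1e3)
k=at('top',cr(305,205),.2235);print('knob',k,(k[:2]-c)@A*1e3)
s=monitor.read_state();print(R.from_rotvec(s['tcp_rot']).as_matrix(),s['q'])
def W(x,y,z):return np.r_[c+A@[x,y],z]
for n,p in dict(pre1=(70,0,.2),home=(44.2,-57.9,.21)).items():print(n,W(p[0]/1e3,p[1]/1e3,p[2]))
print('side proj gate',proj('side',np.r_[c,.142]),'knob',proj('side',k))
E
```

```text
[[ 0.5682 -0.0256]
 [ 0.5161 -0.0267]
 [ 0.5173 -0.0952]
 [ 0.57   -0.0935]] [ 0.5429 -0.0602] 0.02442318231995314
[[ 26.1425  34.029 ]
 [-26.0196  34.2132]
 [-26.4472 -34.3738]
 [ 26.3244 -33.8684]]
knob [ 0.5478 -0.0612  0.2235] [ 4.8785 -1.1128]
[[-0.0008  0.45   -0.893 ]
 [ 0.0018 -0.893  -0.45  ]
 [-1.     -0.002  -0.0001]] [-1.1409  0.2647  1.6053  0.      1.2737 -0.0369]
pre1 [ 0.6129 -0.0585  0.2   ]
home [ 0.5885 -0.117   0.21  ]
side proj gate [275.9814 226.748 ] knob [277.0595 204.5671]
```

Call:
{"method": "jog_arm", "body": {
  "rows": [
    [-0.05,0,0,0,0,0,0],
    [-0.1,0,0,0,0,0,0],
    [-0.12,-0.03,-0.04,0.1,0,0,0],
    [-0.12,-0.35,-0.512,0.442,0,0,0],
    [-0.12,-0.35,-0.512,0.442,0,0,0],
    [-0.12,-0.35,-0.512,0.442,0,0,0],
    [-0.12,-0.35,-0.512,0.442,0,0,0],
    [-0.12,-0.35,-0.512,0.442,0,0,0],
    [-0.12,-0.35,-0.512,0.442,0,0,0],
    [-0.12,-0.35,-0.512,0.442,0,0,0],
    [-0.12,-0.35,-0.512,0.442,0,0,0],
    [-0.12,-0.35,-0.512,0.442,0,0,0],
    [-0.12,-0.35,-0.512,0.442,0,0,0],
    [-0.12,-0.35,-0.512,0.442,0,0,0],
    [-0.12,-0.35,-0.512,0.442,0,0,0],
    [-0.12,-0.35,-0.512,0.442,0,0,0],
    [-0.12,-0.35,-0.512,0.442,0,0,0],
    [-0.12,-0.35,-0.512,0.442,0,0,0],
    [-0.12,-0.35,-0.512,0.442,0,0,0],
    [-0.12,-0.35,-0.512,0.442,0,0,0]
  ],
  "force": 40
}}

```text
time: 2.1
tool_pos: [0.6029, -0.0606, 0.351]
tcp_rot: [2.21, 0.027, -2.211]
wrist_force: [-0.3, -0.1, 0.2]
width: 0.004
```

```bash
cat >> h.py <<'E'
c0=np.array([.5429,-.0602]);a0=.0244;A0=np.array([[np.cos(a0),-np.sin(a0)],[np.sin(a0),np.cos(a0)]])
def st():
    s=monitor.read_state();M=R.from_rotvec(s['tcp_rot']).as_matrix()
    print('t',s['time'],'machine mm',(s['tool_pos'][:2]-c0)@A0*1e3,s['tool_pos'][2]*1e3,'F',s['wrist_force'],'w',s['width']);print(M)
E
python3 - <<'E'
from h import *
st();cv2.imwrite('pics/s1.png',cv2.resize(imaging.read_camera('side')[120:300,180:420],None,fx=3,fy=3,interpolation=cv2.INTER_CUBIC))
E
```

```text
t 2.1 machine mm [59.9694 -1.8704] 350.9972196415274 F [-0.3494 -0.1316  0.2027] w 0.0039044998664267013
[[-0.0007  0.023  -0.9997]
 [ 0.0017 -0.9997 -0.023 ]
 [-1.     -0.0017  0.0007]]
```

View pics/s1.png

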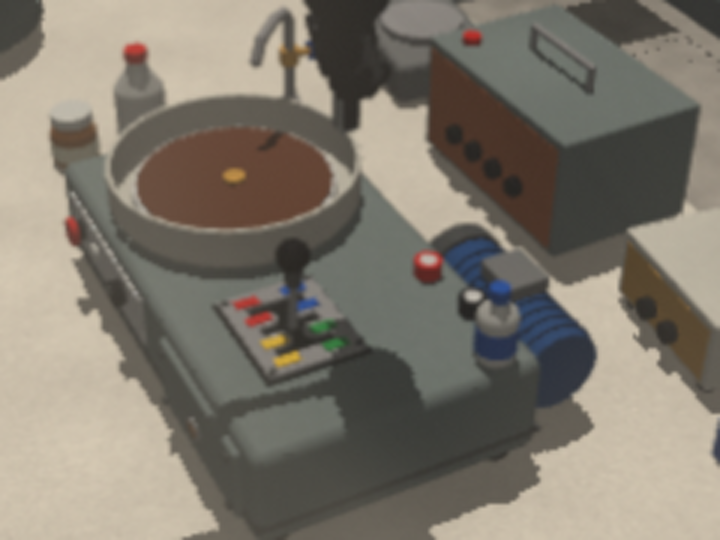

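Call:
{"method": "jog_arm", "body": {
  "rows": [
    [0.04,0,0,0,0,0,0],
    [0.08,0,0,0,0,0,0],
    [0.12,0,0,0,0,0,0],
    [0.153,0,0,0,0,0,0],
    [0.153,0,0.01,0,0,0,0],
    [0.153,0,0.02,0,0,0,0],
    [0.153,0,0.025,0,0,0,0],
    [0.153,0,0.03,0,0,0,0],
    [0.153,0,0.03,0,0,0,0]
  ]
}}

```text
time: 3.05
tool_pos: [0.5739, -0.0612, 0.2007]
tcp_rot: [2.215, 0.026, -2.205]
wrist_force: [1.1, -0.9, 1.2]
width: -0.002
```

```bash
python3 - <<'E'
from h import *
st();cv2.imwrite('pics/s2.png',cv2.resize(imaging.read_camera('side')[150:270,220:360],None,fx=5,fy=5,interpolation=cv2.INTER_CUBIC))
for x in(-5,0,5):
    print(x,(proj('side',np.r_[c0+A0@[x/1e3,0],.2245])-[220,150]+.5)*5-.5)
E
```

```text
t 3.05 machine mm [31.0146 -1.806 ] 200.74681350375403 F [ 1.1438 -0.9109  1.2096] w -0.002477228738025012
[[ 0.0044  0.023  -0.9997]
 [ 0.001  -0.9997 -0.023 ]
 [-1.     -0.0009 -0.0044]]
-5 [270.8148 276.9865]
0 [278.7171 274.6489]
5 [286.6001 272.3172]
```

View pics/s2.png

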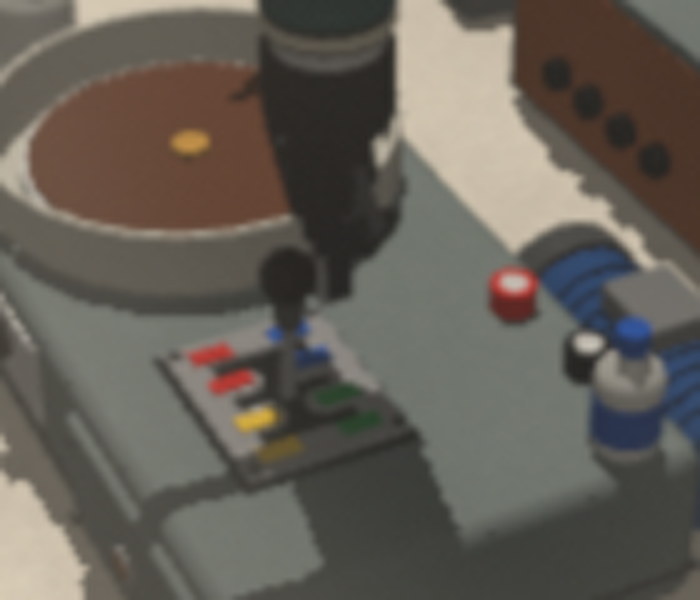

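Call:
{"method": "jog_arm", "body": {
  "rows": [
    [0,0,0.002,0,0,0,0],
    [0,0,0.004,0,0,0,0],
    [0,0,0.004,0,0,0,0]
  ]
}}

```text
time: 3.4
tool_pos: [0.5714, -0.0613, 0.2015]
tcp_rot: [2.218, 0.026, -2.202]
wrist_force: [3.2, 1.1, 2.2]
width: -0.001
```

Call:
{"method": "jog_arm", "body": {
  "rows": [
    [0,0,0.002,0,0,0,0],
    [0,0,0.003,0,0,0,0],
    [0,0,0.003,0,0,0,0]
  ]
}}

```text
time: 3.7
tool_pos: [0.5687, -0.0614, 0.2018]
tcp_rot: [2.219, 0.026, -2.201]
wrist_force: [3.1, 0.2, 1.2]
width: 0.0
```

```bash
python3 - <<'E'
from h import *
st();cv2.imwrite('pics/s3.png',cv2.resize(imaging.read_camera('side')[185:245,245:315],None,fx=10,fy=10,interpolation=cv2.INTER_CUBIC))
for x in(-5,0,5):
    print(x,(proj('side',np.r_[c0+A0@[x/1e3,0],.2245])-[245,185]+.5)*10-.5)
E
```

```text
t 3.7 machine mm [25.7793 -1.8054] 201.78063976462624 F [3.0522 0.2429 1.2425] w 0.00034353999394584736
[[ 0.0081  0.0231 -0.9997]
 [ 0.0008 -0.9997 -0.0231]
 [-1.     -0.0006 -0.0081]]
-5 [292.1296 204.4729]
0 [307.9342 199.7979]
5 [323.7002 195.1343]
```

View pics/s3.png

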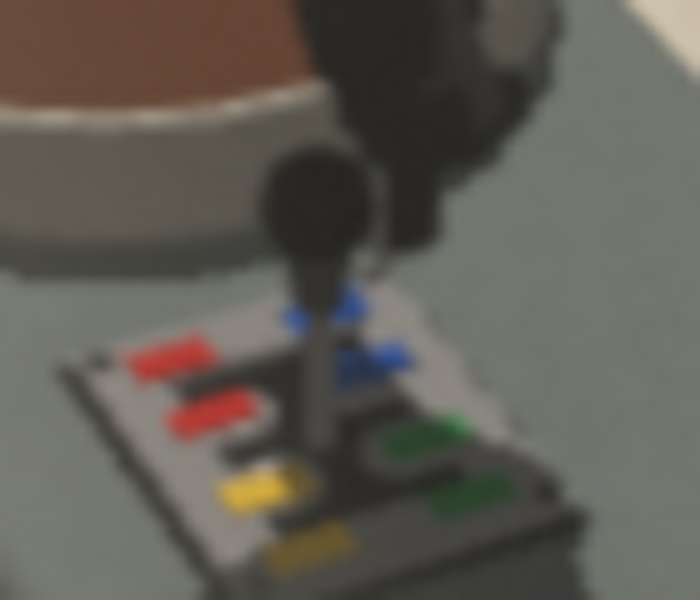

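Call:
{"method": "jog_arm", "body": {
  "rows": [
    [0,0,-0.015,0,0,0,0],
    [-0.02,0,-0.03,0,0,0,0],
    [-0.06,0,-0.034,0,0,0,0],
    [-0.1,0,-0.034,0,0,0,0],
    [-0.1,-0.03,-0.01,0,0,0,0],
    [-0.1,-0.062,0.026,0,0,0,0],
    [-0.1,-0.062,0.026,0,0,0,0],
    [-0.05,-0.062,0.026,0,0,0,0],
    [-0.01,-0.062,0.026,0,0,0,0],
    [0.007,-0.062,0.026,0,0,0,0],
    [0.007,-0.05,0.026,0,0,0,0],
    [0.007,-0.04,0.026,0,0,0,0],
    [0.007,-0.036,0.026,0,0,0,0],
    [0.007,-0.036,0.026,0,0,0,0]
  ]
}}

```text
time: 5.15
tool_pos: [0.5432, -0.0273, 0.1965]
tcp_rot: [2.223, 0.024, -2.199]
wrist_force: [1.0, 0.3, -0.0]
width: -0.004
```

```bash
python3 - <<'E'
from h import *
st()
E
```

```text
t 5.15 machine mm [ 1.0811 32.9099] 196.5108790403542 F [ 0.9808  0.2736 -0.0474] w -0.004122801628380205
[[ 0.011   0.0214 -0.9997]
 [ 0.0003 -0.9998 -0.0214]
 [-0.9999 -0.0001 -0.011 ]]
```

Call:
{"method": "jog_arm", "body": {
  "rows": [
    [0,0.004,0,0,0,0,0],
    [0,0.008,0,0,0,0,0],
    [0,0.012,0,0,0,0,0],
    [0,0.016,0,0,0,0,0],
    [0,0.02,0,0,0,0,0]
  ]
}}

```text
time: 5.65
tool_pos: [0.5441, -0.0473, 0.1971]
tcp_rot: [2.224, 0.025, -2.197]
wrist_force: [-0.1, 3.9, 2.7]
width: 0.001
```

Call:
{"method": "jog_arm", "body": {
  "rows": [
    [0,0.004,0,0,0,0,0],
    [0,0.008,0,0,0,0,0],
    [0,0.012,0,0,0,0,0],
    [0,0.016,0,0,0,0,0],
    [0,0.02,0,0,0,0,0]
  ]
}}

```text
time: 6.15
tool_pos: [0.544, -0.0674, 0.1963]
tcp_rot: [2.223, 0.025, -2.199]
wrist_force: [0.2, 4.4, -2.5]
width: 0.001
```

```bash
python3 - <<'E'
from h import *
st();cv2.imwrite('pics/s4.png',cv2.resize(imaging.read_camera('side')[185:245,245:315],None,fx=10,fy=10,interpolation=cv2.INTER_CUBIC))
E
```

```text
t 6.15 machine mm [ 0.9576 -7.2608] 196.277439430073 F [ 0.1948  4.3564 -2.5064] w 0.0011574338302535237
[[ 0.0109  0.0217 -0.9997]
 [ 0.001  -0.9998 -0.0217]
 [-0.9999 -0.0008 -0.0109]]
```

View pics/s4.png

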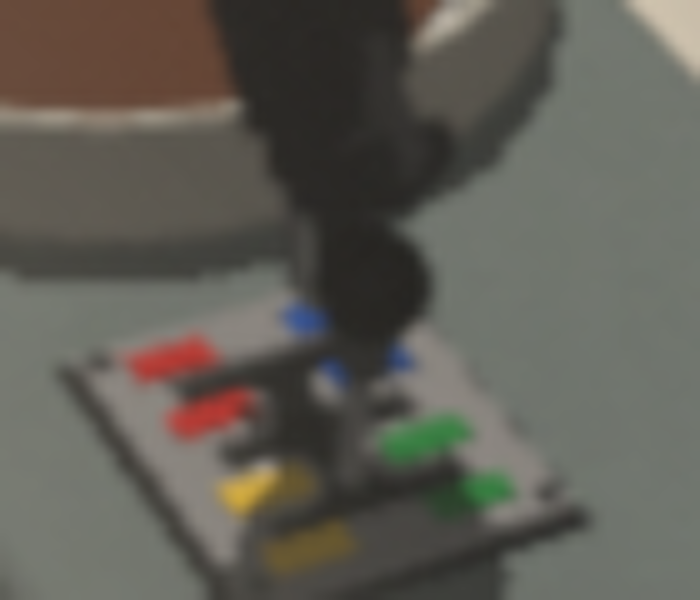

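Call:
{"method": "jog_arm", "body": {
  "rows": [
    [0,0.004,0,0,0,0,0],
    [0,0.008,0,0,0,0,0],
    [0,0.012,0,0,0,0,0],
    [0,0.016,0,0,0,0,0],
    [0,0.018,0,0,0,0,0]
  ]
}}

```text
time: 6.7
tool_pos: [0.544, -0.0864, 0.1959]
tcp_rot: [2.222, 0.024, -2.2]
wrist_force: [0.7, 4.4, -3.2]
width: 0.0
```

Call:
{"method": "jog_arm", "body": {
  "rows": [
    [0,0.002,0,0,0,0,0],
    [0,0.004,0,0,0,0,0]
  ]
}}

```text
time: 6.9
tool_pos: [0.5438, -0.0905, 0.1957]
tcp_rot: [2.221, 0.024, -2.201]
wrist_force: [0.2, 3.5, -2.9]
width: 0.002
```

Call:
{"method": "jog_arm", "body": {
  "rows": [
    [0,0.002,0,0,0,0,0],
    [0,0.004,0,0,0,0,0]
  ]
}}

```text
time: 7.1
tool_pos: [0.5437, -0.0941, 0.1954]
tcp_rot: [2.221, 0.025, -2.202]
wrist_force: [0.4, 7.9, -3.7]
width: 0.0
```

```bash
python3 - <<'E'
from h import *
st();cv2.imwrite('pics/s5.png',cv2.resize(imaging.read_camera('side')[185:245,245:315],None,fx=10,fy=10,interpolation=cv2.INTER_CUBIC))
k=np.array([0,-.0596,.04+.185*.9467])
for y in(-.055,-.0596,-.064): print(y,(proj('side',np.r_[c0+A0@[0,y],k[2]])-[245,185]+.5)*10-.5)
E
```

```text
t 7.1 machine mm [ -0.012  -33.9291] 195.40663643404363 F [ 0.3626  7.8582 -3.6587] w 0.0001858499645701827
[[ 0.0087  0.0211 -0.9997]
 [ 0.0017 -0.9998 -0.0211]
 [-1.     -0.0015 -0.0088]]
-0.055 [391.4166 331.5378]
-0.0596 [398.5612 340.6662]
-0.064 [405.4286 349.4404]
```

View pics/s5.png

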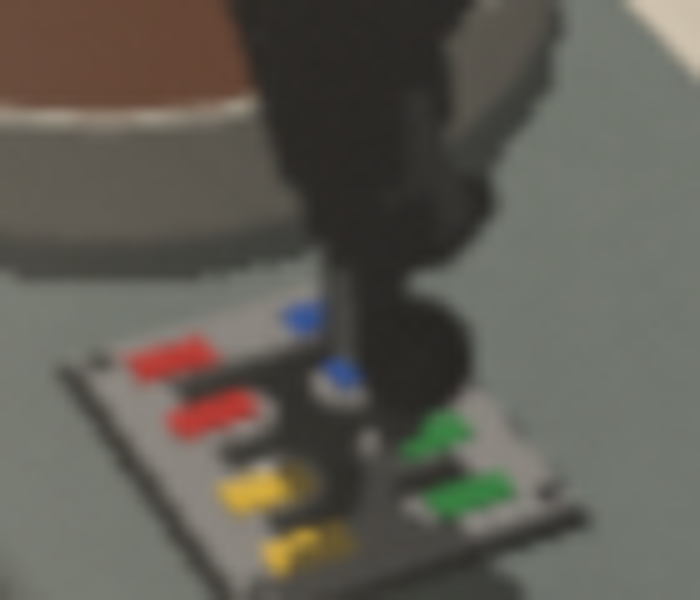

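Call:
{"method": "jog_arm", "body": {
  "rows": [
    [0,-0.006,0,0,0,0,0],
    [-0.01,-0.012,0,0,0,0,0],
    [-0.05,-0.012,0,0,0,0,0],
    [-0.095,-0.012,0,0,0,0,0],
    [-0.095,0,0.03,0,0,0,0],
    [-0.095,0.026,0.06,0,0,0,0],
    [-0.095,0.026,0.06,0,0,0,0],
    [-0.05,0.026,0.06,0,0,0,0],
    [-0.01,0.026,0.06,0,0,0,0],
    [0.006,0.026,0.06,0,0,0,0],
    [0.006,0.026,0.05,0,0,0,0],
    [0.006,0.026,0.04,0,0,0,0],
    [0.006,0.026,0.034,0,0,0,0]
  ]
}}

```text
time: 8.45
tool_pos: [0.5135, -0.1213, 0.1916]
tcp_rot: [2.226, 0.024, -2.196]
wrist_force: [-0.1, 0.1, 0.3]
width: 0.001
```

```bash
python3 - <<'E'
from h import *
st()
E
```

```text
t 8.45 machine mm [-30.8338 -60.3229] 191.58300395594821 F [-0.0566  0.1285  0.3202] w 0.0012437094927829737
[[ 0.0133  0.0213 -0.9997]
 [ 0.0005 -0.9998 -0.0213]
 [-0.9999 -0.0002 -0.0133]]
```

Call:
{"method": "jog_arm", "body": {
  "rows": [
    [0,0,-0.004,0,0,0,0],
    [0,0,-0.008,0,0,0,0],
    [0,0,-0.012,0,0,0,0],
    [0,0,-0.016,0,0,0,0],
    [0,0,-0.02,0,0,0,0]
  ]
}}

```text
time: 8.95
tool_pos: [0.533, -0.1212, 0.1928]
tcp_rot: [2.224, 0.023, -2.197]
wrist_force: [-5.3, -0.2, 2.6]
width: -0.0
```

Call:
{"method": "jog_arm", "body": {
  "rows": [
    [0,0,-0.004,0,0,0,0],
    [0,0,-0.008,0,0,0,0],
    [0,0,-0.012,0,0,0,0],
    [0,0,-0.016,0,0,0,0],
    [0,0,-0.02,0,0,0,0]
  ]
}}

```text
time: 9.45
tool_pos: [0.5511, -0.1203, 0.1923]
tcp_rot: [2.218, 0.024, -2.203]
wrist_force: [-5.6, -0.0, -1.1]
width: 0.0
```

Call:
{"method": "jog_arm", "body": {
  "rows": [
    [0,0,-0.002,0,0,0,0],
    [0,0,-0.004,0,0,0,0]
  ]
}}

```text
time: 9.65
tool_pos: [0.5541, -0.1201, 0.192]
tcp_rot: [2.216, 0.025, -2.207]
wrist_force: [-5.0, 0.7, -2.2]
width: -0.001
```

```bash
python3 - <<'E'
from h import *
st();cv2.imwrite('pics/s6.png',cv2.resize(imaging.read_camera('side')[185:245,245:315],None,fx=10,fy=10,interpolation=cv2.INTER_CUBIC))
for t in(.2,.241,.26): print(t,(proj('side',np.r_[c0+A0@[.185*np.sin(t),-.0596*np.cos(t)],.04+.175*np.cos(t)])-[245,185]+.5)*10-.5)
E
```

```text
t 9.65 machine mm [  9.7343 -60.1517] 192.0299347072077 F [-4.9852  0.738  -2.2329] w -0.0005045051762824717
[[ 0.0041  0.0214 -0.9998]
 [ 0.0011 -0.9998 -0.0214]
 [-1.     -0.0011 -0.0041]]
0.2 [513.9727 312.2098]
0.241 [536.396  308.3164]
0.26 [546.6112 306.7487]
```

View pics/s6.png

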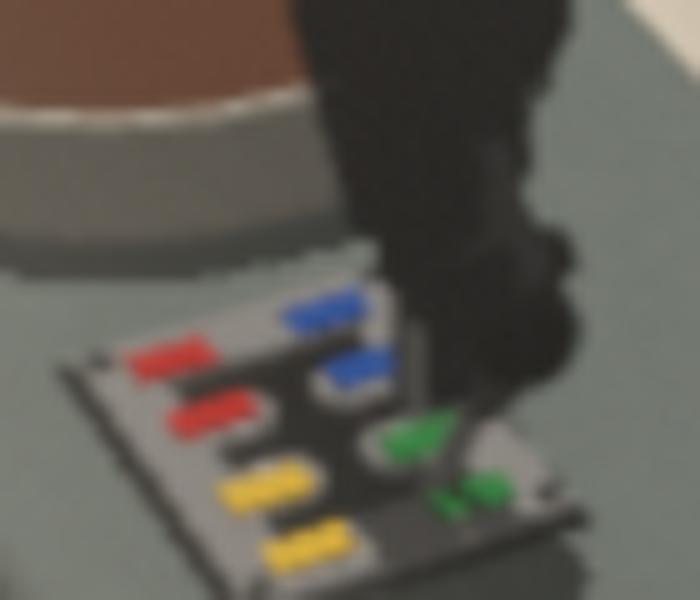

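Call:
{"method": "jog_arm", "body": {
  "rows": [
    [0,0,-0.002,0,0,0,0],
    [0,0,-0.004,0,0,0,0]
  ]
}}

```text
time: 9.9
tool_pos: [0.5577, -0.1198, 0.1916]
tcp_rot: [2.215, 0.025, -2.208]
wrist_force: [-5.5, 0.8, -1.5]
width: 0.0
```

Call:
{"method": "jog_arm", "body": {
  "rows": [
    [0,0,-0.002,0,0,0,0],
    [0,0,-0.004,0,0,0,0]
  ]
}}

```text
time: 10.1
tool_pos: [0.5608, -0.1195, 0.1912]
tcp_rot: [2.212, 0.026, -2.211]
wrist_force: [-6.5, 1.1, -0.7]
width: 0.002
```

Call:
{"method": "jog_arm", "body": {
  "rows": [
    [0,0,-0.002,0,0,0,0],
    [0,0,-0.004,0,0,0,0]
  ]
}}

```text
time: 10.3
tool_pos: [0.5619, -0.1195, 0.1909]
tcp_rot: [2.204, 0.026, -2.219]
wrist_force: [-15.5, -0.9, 5.2]
width: -0.001
```

Call:
{"method": "jog_arm", "body": {
  "rows": [
    [0,0,-0.003,0,0,0,0],
    [0,0,-0.004,0,0,0,0],
    [0,0,-0.004,0,0,0,0]
  ]
}}

```text
time: 10.6
tool_pos: [0.562, -0.1195, 0.191]
tcp_rot: [2.195, 0.027, -2.229]
wrist_force: [-15.0, 0.4, 7.3]
width: 0.0
```

Call:
{"method": "jog_arm", "body": {
  "rows": [
    [0,0,0.02,0,0,0,0],
    [0,0,0.05,0,0,0,0],
    [-0.05,0,0.08,0,0,0,0],
    [-0.1,0,0.12,0,0,0,0],
    [-0.13,0.05,0.12,0,0,0,0],
    [-0.13,0.1,0.12,0,0,0,0],
    [-0.13,0.15,0.12,0,0,0,0],
    [-0.13,0.2,0.12,0,0,0,0],
    [-0.13,0.25,0.12,0,0,0,0],
    [-0.13,0.25,0.12,0,0,0,0],
    [-0.13,0.25,0.12,0,0,0,0]
  ]
}}

```text
time: 11.7
tool_pos: [0.45, -0.3751, 0.3224]
tcp_rot: [2.197, 0.022, -2.228]
wrist_force: [-0.1, -0.4, 0.9]
width: -0.002
```

```bash
python3 - <<'E'
from h import *
st();a=imaging.read_camera('side');b=imaging.read_camera('top');cv2.imwrite('pics/top9.png',b)
f=lambda i:cv2.resize(i,None,fx=8,fy=8,interpolation=cv2.INTER_CUBIC)
cv2.imwrite('pics/e.png',np.hstack([f(a[190:245,255:305]),f(b[185:240,270:320])]))
k=lambda t:np.r_[c0+A0@[.185*np.sin(t),-.0596*np.cos(t)],.04+.175*np.cos(t)]
for t in(.22,.241,.26): print(t,(proj('side',k(t))-[255,190])*8+3.5,(proj('top',k(t))-[270,185])*8+[403.5,3.5])
E
```

```text
t 11.7 machine mm [-100.5795 -312.5682] 322.3830720089612 F [-0.0902 -0.3573  0.8544] w -0.002128476634427741
[[-0.0138  0.0184 -0.9997]
 [ 0.001  -0.9998 -0.0184]
 [-0.9999 -0.0012  0.0137]]
0.22 [339.8792 208.0788] [689.282  124.8059]
0.241 [349.0168 206.5531] [688.2763 116.5943]
0.26 [357.189 205.299] [687.3091 109.2312]
```

View pics/e.png

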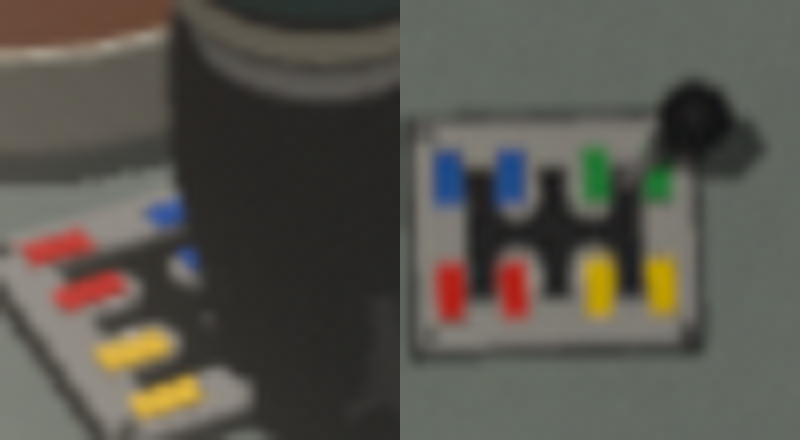

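```bash
python3 -c "
from workcell import finish_job;print(finish_job())"
```

```text
the job is handed in; nothing more can be done
None
```

The gear lever is fully home in the green slot, at the far right of the gate, and the hand is off it. I handed the job in at about 12 s, well under the 51 s limit.

**What I did:** I kept the fingers shut and only pushed on the knob. I pushed it back a few mm to line up with the cross channel, then right along the channel to its end. From there I pushed it away from the robot until it hit the stop. It went into no other coloured slot.

**Checks:**
- **Force:** moving the lever took about 3–6 N. It rose to about 8 N at the end of the channel and about 15 N at the final stop, where the tool stopped advancing.
- **Final top picture:** the knob is within about 1 px (roughly 3 mm) of where it should be when fully home. The shank lies between the green marks.
- **Not seen or checked:** the arm hid the knob in the last side view, so only the top view and the force confirm the end position. I didn't compare every loose item before and after. The tool stayed clear of them all, and the only unexpected contact could have been through the lever, which showed none.

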